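# Load the kitchen-paper holder

### The job

Load the kitchen-paper holder: put the paper roll over the holder's upright spindle and press it down until the stiff plate under it is fully home on the base. Then swing the tear-off arm in until its upright rod rests against the side of the roll, and leave the other things on the worktop alone.

Things in the scene. Friction and masses are not known exactly. Their poses are not given: they have to be found in the camera images.
- roll: white roll of kitchen paper, a rigid cylinder standing upright, 62 mm across, 115 mm tall, about 0.12 kg, with an open cardboard core (bore 36 mm across) right through it along z. Origin: centre of its underside; z up. Round, so its yaw does not matter.
- holder: metal paper-roll holder, fixed: round base 145 mm across, 18 mm high, with an upright steel spindle 26 mm across in its middle. Origin: centre of the base's underside, on the spindle's axis; z up. The tear-off arm is pivoted on a lug at x 0, y -78 mm in this frame.
- spindle_tip (a point): tip of the spindle, on its axis, 150 mm above the worktop; the top 20 mm taper from 26 to 10 mm across. With the roll home, the roll's top is 139 mm above the worktop, so the spindle stands 11 mm out of it.
- plate (a joint): grey ring-shaped plate under the roll, 60 mm across, 6 mm thick; slides stiffly down the spindle and stays where left. 0 m = raised (top 54 mm above the worktop), 0.030 m = home on the base (top 24 mm), a hard stop. The roll's weight alone does not move it; 6 to 8 N of downward push on the roll does.
- tear_arm (a joint): tear-off arm: level bar, 60 mm, from a vertical pivot on the lug to an upright rod. Turns with light friction (1 N at the rod), stays where left. Value in rad: 0 = inner stop, grows as it swings out (counter-clockwise from above) to 1.9. In the holder's frame the rod is at x = -60 sin(a), y = -78 + 60 cos(a) mm, a = value + 0.30. It meets a mounted roll at about 0.14 (0.0 to 0.3).
- rod_top (a point): point on the axis of the arm's upright steel rod at its upper end, 150 mm above the worktop. The rod is 10 mm across and runs down to the level bar, 26 mm above the worktop.
- salt_shaker: salt shaker, 44 mm across, 90 mm tall, a bystander; origin under its centre.
- spice_jar: glass spice jar with a dark lid, 44 mm across, 105 mm tall, a bystander; origin under its centre.
- mug: white mug, 82 x 118 x 94 mm with its handle, a bystander; origin under its centre.
- tape: roll of adhesive tape lying flat, 96 mm across, 25 mm high, a bystander that does not belong on the holder; origin under its centre.
There are look-alikes about, which are no part of the job. Leave any green or purple look-alike of the roll alone. There is more than one size of the holder; the one meant has the size given above.

How it is judged:
By the outcome, as a careful person would: the job done as asked, in the order asked, and still so for the second after the job is handed in, with the robot touching nothing.
It also fails if it takes over 64 s, if anything falls off the work surface, if the arm or the gripper's body presses on something with over 40 N, if the wrist force passes 120 N, or if a joint passes its speed limit or range.

### The arm

A 7-joint arm with a two-finger parallel gripper is mounted at the origin on a cart in front of the work surface, level with it; the furniture and walls round the work are solid. World frame = base frame: x ahead of the robot, y to its left, z up, the work surface at z = 0. Lengths are in m, angles in rad, forces in N, time in s.
With the tool pointing down it reaches from about 0.425 to 0.925 m from the base axis. Payload 6.8 kg.
Tool frame: the origin (TCP) lies midway between the tips of the shut fingers; the grasp point (between the pads) lies 19 mm behind it; z points along the fingers, y is the line along which they close (so a half turn about z gives the same grasp; the last joint's range is limited). The gripper opens to 85 mm and grips with 20 to 120 N. Pads are 22 mm wide; open, the fingers measure 114 mm over their backs; the gripper's body (76 mm by 85 mm) begins 54 mm behind the grasp point. The pads swing forward as they close: fully open they stand 13 mm farther back than shut.
Start: joints at [1.026, 0.477, 0.022, 1.555, -0.011, 1.109, -0.083], TCP at [0.286, -0.612, 0.231] pointing down, gripper open.
Joint ranges: [-2.96, 2.96], [-0.34, 2.1], [-1.41, 1.46], [0.24, 2.44], [-1.37, 4.51], [0.17, 1.92], [-2.96, 2.96]. Speed limits (rad/s): [2.39, 2.39, 3.14, 3.14, 3.14, 3.14, 3.14].

### API

Orientations are given as a rotation vector (axis times angle).
In Python, from bench import status, vision, r gives the robot as it stands. The module is installed in compiled form; this text tells all that it offers.
- The arm moves only by the shell command python3 -m handwheel 'ROWS' [OPENING] [FORCE]. ROWS is JSON, a list of rows, each an object with "dp": the shift along the tool's x, y, z in m, a list of three; "delta_rot": the turn, a rotation vector about the tool's x, y, z in rad, a list of three. In form: [{"dp": [x, y, z], "delta_rot": [rx, ry, rz]}, ...]. A call has 1 to 12 rows; each row is the pose to reach, as a shift and turn from the pose commanded when the call began, along the tool's axes at that moment; what a row does not reach only later rows make up. A row lasts 1/8 s, in which the tool goes at most 62.5 mm and 10.7 degrees, less where a joint would pass 70% of its speed; a pose out of reach is approached as far as the arm can. A call with a gripper value outside its range is refused whole. OPENING is the opening, from 0 (shut) to 1 (fully open), set as the call begins (- or left out, the last holds). The fingers move at their own pace and stop on an object; FORCE is the grip in N (left out, the last holds). Time passes only in rows, so rows that repeat a pose let the fingers close. It gives the time, the measured TCP pose, the force, the opening and the grip force at its end, in the units of the state.
- status.get_obs(): the state, without advancing time (a new reading comes with each control period).
- vision.grab_frame(name): name is "scene" or "top" or "wrist"; returns a dict with "img" (480x640x3 uint8, blue, green, red), "fovy" (degrees; the focal length in pixels is half the picture's height over the tangent of half this angle, whatever the lens; pixels are square), "cx", "cy" (the principal point, pixels), "world_from_camera" (4x4, takes a point from camera to world coordinates). Camera axes: x right, y up, looking along -z (the intrinsics and any distortion apply to the point x, -y, -z); pixel columns grow to the right and rows downward; lengths in m; the calibration is good to about 2 mm. A picture is of the moment at which its call begins. There is no depth.
- r.hand_in(): hands the job in; it is judged then, once.
The state is a dict: "clock": time; "joints": joint angles; "qvel": joint speeds; "tau": joint torques, N m; "tcp_pos": TCP position; "orientation": TCP orientation; "contact_force": force on the tool from outside, world axes, zero at the start; "moment": the same for the moment, N m; "grip_width": finger opening in m; "gripper_force": force on a finger pad.
Only numpy, scipy, OpenCV 4.12 (cv2) and the standard library are available. Lean on these libraries where they do the work, as an engineer would, in place of code of your own. Each camera call takes 0.05 s, during which the arm holds its last target. There are 200 camera calls.

## Working session

There is one attempt and no reset: what is moved stays moved. The work goes in short steps, Python scripts to look and compute and a shell command to move; the robot and the scene stay as the last step left them, time stands still between calls to the robot, and variables do not carry over. Pictures are saved under pics/ and viewed, at most 10 in all, crops included, and the job is handed in when it is done.

```bash
mkdir -p pics; ls; python3 - <<'E'
from bench import status, vision
import cv2,numpy as np
o=status.get_obs();print({k:np.round(v,3).tolist() for k,v in o.items()})
for n in ["scene","top"]:
    f=vision.grab_frame(n);cv2.imwrite(f"pics/{n}0.png",f["img"]);print(n,f["fovy"],f["cx"],f["cy"],np.round(f["world_from_camera"],4).tolist(),[k for k in f])
E
```

```text
pics
{'clock': 0.0, 'joints': [1.026, 0.478, 0.022, 1.556, -0.011, 1.109, -0.083], 'qvel': [0.002, -0.001, 0.001, -0.0, 0.001, 0.0, 0.0], 'tau': [-0.001, -59.646, 1.608, -28.12, 0.012, 0.009, -0.0], 'tcp_pos': [0.285, -0.611, 0.23], 'orientation': [-3.065, -0.68, 0.001], 'contact_force': [0.209, 0.281, 0.367], 'moment': [0.023, -0.026, 0.022], 'gripper_force': 0.0, 'grip_width': 0.086}
scene 47.05661806000925 314.6924826780482 237.10377523193696 [[-0.8195, 0.2482, -0.5166, -0.1382], [-0.5731, -0.3632, 0.7346, 1.3585], [-0.0053, 0.8981, 0.4399, 0.7606], [0.0, 0.0, 0.0, 1.0]] ['img', 'fovy', 'cx', 'cy', 'world_from_camera']
top 51.91620918505129 318.6728613452758 238.06424253498406 [[-0.0125, 0.9962, -0.0865, 0.4872], [-0.9999, -0.0129, -0.0037, 0.2476], [-0.0048, 0.0864, 0.9962, 1.7055], [0.0, 0.0, 0.0, 1.0]] ['img', 'fovy', 'cx', 'cy', 'world_from_camera']
```

View pics/scene0.png

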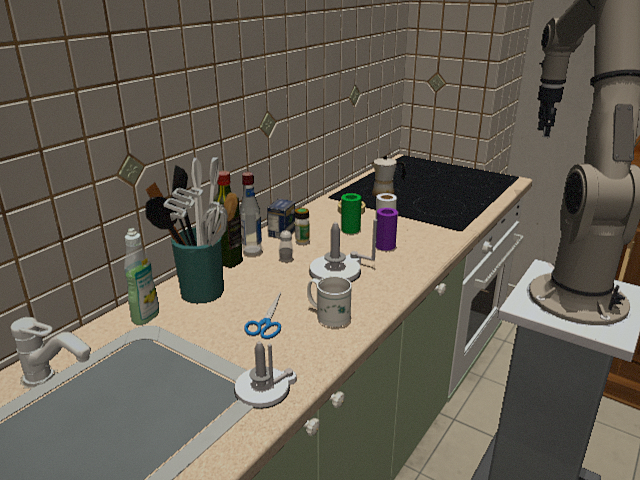

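View pics/top0.png

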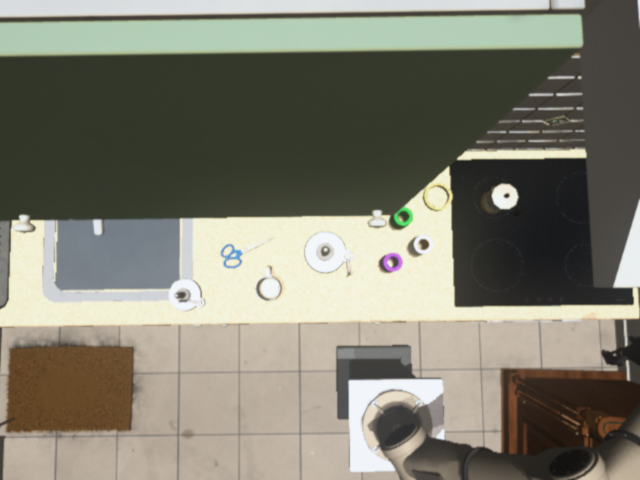

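The white roll is at about (422,244) in the top picture. The holders are at (325,252) and, smaller, at (184,294). Purple is at (391,262), green at (402,217) and the tape at (437,196). Next I'll enlarge and measure.

```bash
cat > h.py <<'E'
import numpy as np,cv2
from bench import status,vision
def cam(n):
    f=vision.grab_frame(n); f["f"]=240/np.tan(np.radians(f["fovy"])/2); return f
def p2w(f,u,v,z):
    T=np.array(f["world_from_camera"]); d=T[:3,:3]@np.array([(u-f["cx"])/f["f"],-(v-f["cy"])/f["f"],-1]); o=T[:3,3]
    return o+d*(z-o[2])/d[2]
def w2p(f,p):
    T=np.array(f["world_from_camera"]); c=T[:3,:3].T@(np.array(p)-T[:3,3])
    return np.array([f["cx"]-f["f"]*c[0]/c[2], f["cy"]+f["f"]*c[1]/c[2]])
def crop(f,u,v,w,h,s,name):
    cv2.imwrite(name,cv2.resize(f["img"][v:v+h,u:u+w],None,fx=s,fy=s,interpolation=cv2.INTER_CUBIC))
E
python3 - <<'E'
from h import *
f=cam("top");s=cam("scene")
a=cv2.resize(f["img"][180:305,285:445],None,fx=5,fy=5,interpolation=cv2.INTER_CUBIC)
cv2.imwrite("pics/topc.png",a[:600])
crop(s,290,170,130,115,5,"pics/scenec.png")
for nm,u,v,z in [("roll",422,244,.115),("hold",325,252,.018),("tip",325,251,.15),("small",184,294,.018),("purple",391,262,.115),("green",402,217,.115),("L",304.5,252,.018),("R",346,252,.018),("sL",168,294,.018),("sR",201,294,.018)]: print(nm,p2w(f,u,v,z).round(3))
E
```

```text
roll [ 0.602 -0.08   0.115]
hold [0.585 0.233 0.018]
tip [0.581 0.234 0.15 ]
small [0.448 0.715 0.018]
purple [0.545 0.021 0.115]
green [ 0.69  -0.018  0.115]
L [0.586 0.303 0.018]
R [0.585 0.161 0.018]
sL [0.449 0.77  0.018]
sR [0.448 0.657 0.018]
```

View pics/topc.png

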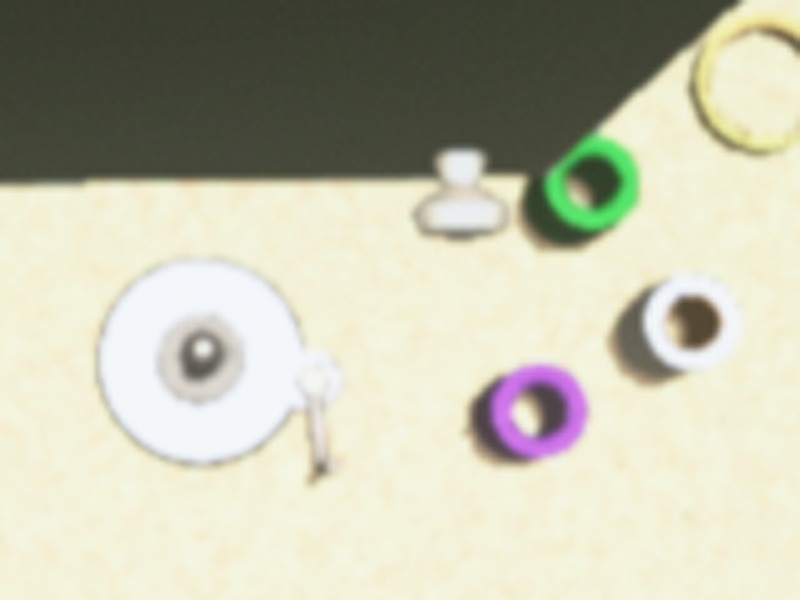

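View pics/scenec.png

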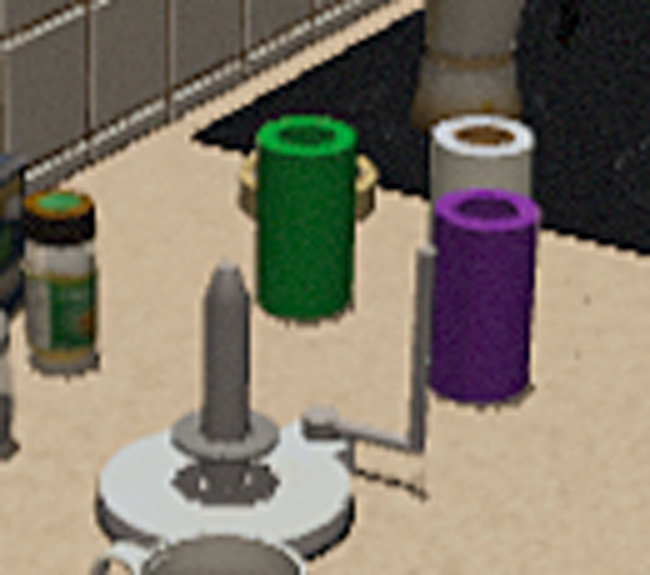

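The large holder measures 0.142 to 0.145 m across, so it is the one meant. Its base centre is at (325.0,252.3) in the top picture. The white roll's ring centre is at (423,245) in the top picture and (386.6,197.3) in the scene picture. Next I'll check the two views against each other.

```bash
python3 - <<'E'
from h import *
f=cam("top");s=cam("scene")
for nm,c,u,v,z in [("roll",f,422.8,244.6,.115),("rollS",s,386.2,196.9,.115),("holder base",f,324.6,251.9,.018),("plate",f,(201/5+284.6),(359/5+179.6),.054),("tipS",s,335,222.6,.15),("tip",f,325.4,249.4,.15),("lug",f,348,256,.03),("rodtop",f,348.6,274,.15),("rodtopS",s,374.8,219.6,.15),("cab",f,300,217,.6),("cab",f,300,217,.7)]: print(nm,p2w(c,u,v,z).round(4))
print(w2p(s,(.584,.234,.15)),w2p(f,(.584,.234,.15)))
o=status.get_obs()
R=cv2.Rodrigues(o["orientation"])[0];print(R.round(3))
# grasp: TCP target and yaw change 55deg ccw world
t=np.array([.603,-.081,.25]);print(R.T@(t-o["tcp_pos"]), o["tcp_pos"])
E
```

```text
roll [ 0.5997 -0.0827  0.115 ]
rollS [ 0.5992 -0.0796  0.115 ]
holder base [0.5858 0.2342 0.018 ]
plate [0.5854 0.2338 0.054 ]
tipS [0.5846 0.2364 0.15  ]
tip [0.586  0.2326 0.15  ]
lug [0.5702 0.1549 0.03  ]
rodtop [0.5075 0.1607 0.15  ]
rodtopS [0.5068 0.1599 0.15  ]
cab [0.6315 0.2933 0.6   ]
cab [0.6184 0.2892 0.7   ]
[335.68314093 222.34089241] [324.95801809 250.03845932]
[[ 0.906  0.423 -0.   ]
 [ 0.423 -0.906  0.   ]
 [-0.    -0.001 -1.   ]]
[ 0.51213685 -0.34635238 -0.01884805] [ 0.28547751 -0.61148827  0.23099914]
```

```bash
python3 -m handwheel '[{"dp":[0.04,-0.027,-0.01],"delta_rot":[0,0,-0.08]},{"dp":[0.509,-0.348,-0.019],"delta_rot":[0,0,-0.96]},{"dp":[0.509,-0.348,-0.019],"delta_rot":[0,0,-0.96]},{"dp":[0.509,-0.348,-0.019],"delta_rot":[0,0,-0.96]},{"dp":[0.509,-0.348,-0.019],"delta_rot":[0,0,-0.96]},{"dp":[0.509,-0.348,-0.019],"delta_rot":[0,0,-0.96]},{"dp":[0.509,-0.348,-0.019],"delta_rot":[0,0,-0.96]},{"dp":[0.509,-0.348,-0.019],"delta_rot":[0,0,-0.96]},{"dp":[0.509,-0.348,-0.019],"delta_rot":[0,0,-0.96]},{"dp":[0.509,-0.348,-0.019],"delta_rot":[0,0,-0.96]},{"dp":[0.509,-0.348,-0.019],"delta_rot":[0,0,-0.96]},{"dp":[0.509,-0.348,-0.019],"delta_rot":[0,0,-0.96]}]' 1 60
python3 - <<'E'
from h import *
o=status.get_obs();print(o["tcp_pos"],o["joints"]);R=cv2.Rodrigues(o["orientation"])[0];print(R.round(3))
f=cam("wrist");cv2.imwrite("pics/w1.png",f["img"]);print(w2p(f,(.5995,-.081,.115)),w2p(f,(.6305,-.081,.115)),f["fovy"])
E
```

```text
clock: 1.8
tcp_pos: [0.5994, -0.081, 0.25]
orientation: [-2.405, -2.021, 0.001]
contact_force: [-0.1, 0.3, -0.2]
grip_width: 0.0855
gripper_force: 0.0
[ 0.59942036 -0.08100451  0.25002402] [ 0.33761125  0.37558075 -0.39835101  1.6868983   0.15977686  1.11189948
 -0.28005243]
[[ 0.172  0.985 -0.001]
 [ 0.985 -0.172 -0.   ]
 [-0.    -0.001 -1.   ]]
[319.47522019 222.47752739] [363.14523988 215.0740261 ] 61.07729332749725
```

View pics/w1.png

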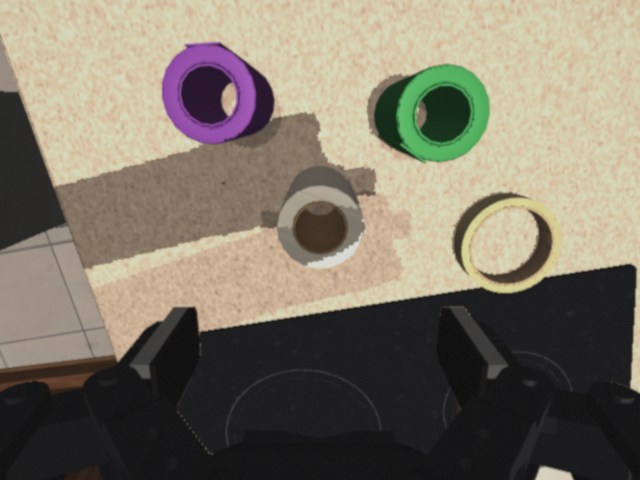

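The wrist view shows the roll's ring centred at about (320,228), roughly 3 mm towards −y of the prediction. I'll go down at y ≈ -0.0825 and grip.

```bash
python3 -m handwheel '[{"dp":[-0.0015,0,0.04],"delta_rot":[0,0,0]},{"dp":[-0.0015,0,0.09],"delta_rot":[0,0,0]},{"dp":[-0.0015,0,0.135],"delta_rot":[0,0,0]},{"dp":[-0.0015,0,0.168],"delta_rot":[0,0,0]},{"dp":[-0.0015,0,0.182],"delta_rot":[0,0,0]},{"dp":[-0.0015,0,0.182],"delta_rot":[0,0,0]}]' 1 60
python3 -m handwheel '[{"dp":[0,0,0],"delta_rot":[0,0,0]},{"dp":[0,0,0],"delta_rot":[0,0,0]},{"dp":[0,0,0],"delta_rot":[0,0,0]},{"dp":[0,0,0],"delta_rot":[0,0,0]},{"dp":[0,0,0],"delta_rot":[0,0,0]},{"dp":[0,0,0],"delta_rot":[0,0,0]}]' 0 60
```

```text
clock: 2.6
tcp_pos: [0.5987, -0.0838, 0.068]
orientation: [-2.408, -2.018, 0.002]
contact_force: [-0.4, 0.0, -0.7]
grip_width: 0.085
gripper_force: 0.0
clock: 3.35
tcp_pos: [0.6005, -0.0828, 0.0705]
orientation: [2.404, 2.018, 0.003]
contact_force: [-1.4, -0.2, 6.0]
grip_width: 0.0615
gripper_force: 64.7
```

```bash
python3 -m handwheel '[{"dp":[0,0,-0.03],"delta_rot":[0,0,0]},{"dp":[0,0,-0.08],"delta_rot":[0,0,0]},{"dp":[0,0,-0.13],"delta_rot":[0,0,0]},{"dp":[0,0,-0.17],"delta_rot":[0,0,0]},{"dp":[0.02,-0.005,-0.185],"delta_rot":[0,0,0]},{"dp":[0.06,-0.014,-0.185],"delta_rot":[0,0,0]},{"dp":[0.11,-0.025,-0.185],"delta_rot":[0,0,0]},{"dp":[0.16,-0.036,-0.185],"delta_rot":[0,0,0]},{"dp":[0.21,-0.047,-0.185],"delta_rot":[0,0,0]},{"dp":[0.26,-0.058,-0.185],"delta_rot":[0,0,0]},{"dp":[0.295,-0.066,-0.185],"delta_rot":[0,0,0]},{"dp":[0.31,-0.069,-0.185],"delta_rot":[0,0,0]}]' 0 60
python3 -m handwheel '[{"dp":[0,0,0],"delta_rot":[0,0,0]},{"dp":[0,0,0],"delta_rot":[0,0,0]}]'
python3 - <<'E'
from h import *
o=status.get_obs();print(o["tcp_pos"],o["joints"])
R=cv2.Rodrigues(o["orientation"])[0];print(R.round(3))
s=cam("scene");t=cam("top");w=cam("wrist")
a=cv2.resize(s["img"][160:285,290:400],None,fx=4,fy=4,interpolation=cv2.INTER_CUBIC)
b=cv2.resize(w["img"],None,fx=.55,fy=.55,interpolation=cv2.INTER_AREA)
c=np.zeros((500,800,3),np.uint8);c[:500,:440]=a;c[:264,440:792]=b
d=cv2.resize(t["img"][215:290,285:375],None,fx=3,fy=3,interpolation=cv2.INTER_CUBIC);c[270:495,440:710]=d
cv2.imwrite("pics/over.png",c)
for p in [(.585,.234,.185),(.585,.234,.15)]: print((w2p(s,p)-[290,160])*4,w2p(w,p)*.55+[440,0],(w2p(t,p)-[285,215])*3+[440,270])
E
```

```text
clock: 4.85
tcp_pos: [0.5829, 0.2387, 0.2525]
orientation: [-2.399, -2.025, 0.001]
contact_force: [0.5, -0.3, -1.0]
grip_width: 0.0614
gripper_force: 65.7
clock: 5.1
tcp_pos: [0.5854, 0.2326, 0.2529]
orientation: [2.408, 2.016, -0.002]
contact_force: [-0.2, -0.6, -1.6]
grip_width: 0.0615
gripper_force: 65.7
[0.58544194 0.2325648  0.25292307] [-0.11127933  0.43064887 -0.4969377   1.61741496  0.22106295  1.15075201
 -0.83723867]
[[ 0.176  0.984 -0.   ]
 [ 0.984 -0.176 -0.002]
 [-0.002  0.    -1.   ]]
[182.0671499 200.681815 ] [614.81006913 138.19011689] [560.12823387 372.03077529]
[181.47246857 249.01164092] [614.88076136 128.31140542] [559.8611391 374.167804 ]
```

View pics/over.png

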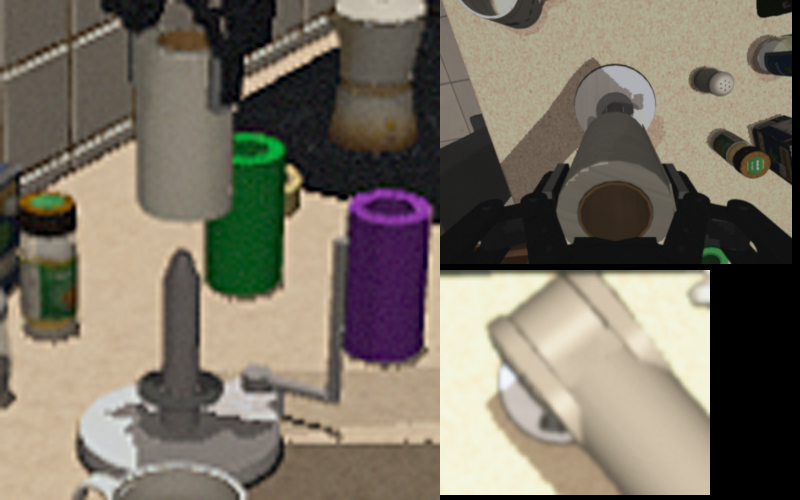

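The spindle tip is at (181,250) in the crop and the roll's underside centre at (184,200), against a predicted (182,200.7). They line up to within about 1.5 mm, so I'll lower the roll onto the plate.

```bash
python3 -m handwheel '[{"dp":[0.001,0.001,0.01],"delta_rot":[0,0,0]},{"dp":[0.001,0.001,0.025],"delta_rot":[0,0,0]},{"dp":[0.001,0.001,0.04],"delta_rot":[0,0,0]},{"dp":[0.001,0.001,0.05],"delta_rot":[0,0,0]},{"dp":[0.001,0.001,0.06],"delta_rot":[0,0,0]},{"dp":[0.001,0.001,0.06],"delta_rot":[0,0,0]}]'
python3 -m handwheel '[{"dp":[0,0,0.01],"delta_rot":[0,0,0]},{"dp":[0,0,0.02],"delta_rot":[0,0,0]},{"dp":[0,0,0.035],"delta_rot":[0,0,0]},{"dp":[0,0,0.05],"delta_rot":[0,0,0]},{"dp":[0,0,0.06],"delta_rot":[0,0,0]},{"dp":[0,0,0.06],"delta_rot":[0,0,0]}]'
```

```text
clock: 6.0
tcp_pos: [0.5858, 0.2354, 0.1923]
orientation: [-2.406, -2.02, 0.002]
contact_force: [0.6, -0.7, -1.5]
grip_width: 0.0615
gripper_force: 65.7
clock: 6.75
tcp_pos: [0.5856, 0.2353, 0.1321]
orientation: [-2.406, -2.02, 0.003]
contact_force: [0.4, 0.2, -1.6]
grip_width: 0.0616
gripper_force: 65.7
```

No lateral force. Next I'll press gradually towards the hard stop.

```bash
python3 -m handwheel '[{"dp":[0,0,0.007],"delta_rot":[0,0,0]},{"dp":[0,0,0.014],"delta_rot":[0,0,0]},{"dp":[0,0,0.02],"delta_rot":[0,0,0]},{"dp":[0,0,0.02],"delta_rot":[0,0,0]}]'
python3 -m handwheel '[{"dp":[0,0,0.006],"delta_rot":[0,0,0]},{"dp":[0,0,0.012],"delta_rot":[0,0,0]},{"dp":[0,0,0.016],"delta_rot":[0,0,0]},{"dp":[0,0,0.016],"delta_rot":[0,0,0]}]'
```

```text
clock: 7.25
tcp_pos: [0.5865, 0.2357, 0.1134]
orientation: [2.406, 2.02, 0.001]
contact_force: [0.9, 0.2, -0.3]
grip_width: 0.0617
gripper_force: 65.8
clock: 7.75
tcp_pos: [0.5865, 0.2358, 0.0976]
orientation: [2.406, 2.02, 0.001]
contact_force: [0.3, 0.9, 1.9]
grip_width: 0.0614
gripper_force: 66.0
```

```bash
python3 -m handwheel '[{"dp":[0,0,0.002],"delta_rot":[0,0,0]},{"dp":[0,0,0.004],"delta_rot":[0,0,0]},{"dp":[0,0,0.004],"delta_rot":[0,0,0]}]'
python3 - <<'E'
from h import *
s=cam("scene");crop(s,300,180,100,110,5,"pics/press.png")
f=status.get_obs();print(f["contact_force"],f["tcp_pos"])
for z in(.139,.024):print((w2p(s,(.5857,.234,z))-[300,180])*5)
E
```

```text
clock: 8.12
tcp_pos: [0.5866, 0.2359, 0.0943]
orientation: [2.406, 2.02, 0.002]
contact_force: [-1.6, -0.4, 7.8]
grip_width: 0.0616
gripper_force: 66.4
[-1.65206177 -0.25370764  8.15411879] [0.58659521 0.2359789  0.0943527 ]
[175.51192077 229.67914501]
[173.2276478  418.29499036]
```

View pics/press.png

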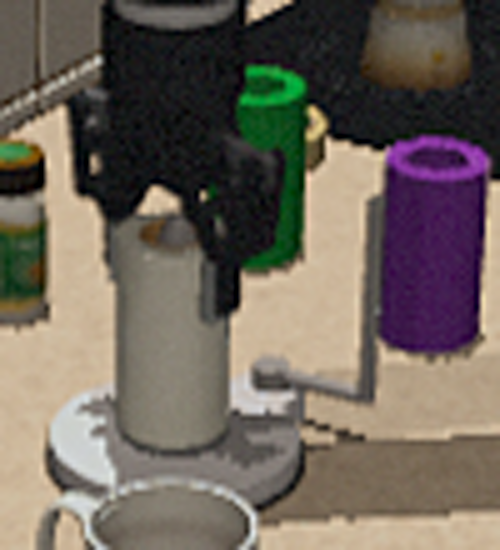

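The roll sits on the plate with its lower edge at about row 452, right at the base. I'll press firmly to confirm the hard stop.

```bash
python3 -m handwheel '[{"dp":[0,0,0.002],"delta_rot":[0,0,0]},{"dp":[0,0,0.002],"delta_rot":[0,0,0]},{"dp":[0,0,0.003],"delta_rot":[0,0,0]},{"dp":[0,0,0.003],"delta_rot":[0,0,0]}]' 
python3 -m handwheel '[{"dp":[0,0,0.001],"delta_rot":[0,0,0]},{"dp":[0,0,0.002],"delta_rot":[0,0,0]},{"dp":[0,0,0.002],"delta_rot":[0,0,0]}]'
```

```text
clock: 8.68
tcp_pos: [0.5868, 0.2365, 0.0942]
orientation: [2.405, 2.019, 0.003]
contact_force: [-7.7, -3.9, 28.8]
grip_width: 0.0616
gripper_force: 68.1
clock: 9.05
tcp_pos: [0.587, 0.2369, 0.094]
orientation: [2.405, 2.019, 0.004]
contact_force: [-12.2, -5.2, 41.0]
grip_width: 0.0614
gripper_force: 69.2
```

Hard stop confirmed: TCP stayed at 0.094 while the force climbed to 41 N. I'll relax, release and retreat upward.

```bash
python3 -m handwheel '[{"dp":[-0.001,-0.001,-0.0045],"delta_rot":[0,0,0]},{"dp":[-0.001,-0.001,-0.0045],"delta_rot":[0,0,0]}]'
python3 -m handwheel '[{"dp":[0,0,0],"delta_rot":[0,0,0]},{"dp":[0,0,0],"delta_rot":[0,0,0]},{"dp":[0,0,0],"delta_rot":[0,0,0]},{"dp":[0,0,0],"delta_rot":[0,0,0]},{"dp":[0,0,0],"delta_rot":[0,0,0]}]' 1
python3 -m handwheel '[{"dp":[0,0,-0.02],"delta_rot":[0,0,0]},{"dp":[0,0,-0.06],"delta_rot":[0,0,0]},{"dp":[0,0,-0.11],"delta_rot":[0,0,0]},{"dp":[0,0,-0.15],"delta_rot":[0,0,0]},{"dp":[0,0,-0.17],"delta_rot":[0,0,0]},{"dp":[0,0,-0.17],"delta_rot":[0,0,0]}]'
```

```text
clock: 9.3
tcp_pos: [0.5856, 0.2352, 0.0943]
orientation: [2.406, 2.019, 0.003]
contact_force: [-2.4, -1.6, 13.9]
grip_width: 0.0617
gripper_force: 66.8
clock: 9.93
tcp_pos: [0.585, 0.2348, 0.0927]
orientation: [-2.406, -2.02, 0.0]
contact_force: [0.4, -0.4, -0.6]
grip_width: 0.0859
gripper_force: 0.0
clock: 10.68
tcp_pos: [0.5856, 0.2352, 0.2644]
orientation: [2.405, 2.019, 0.004]
contact_force: [0.5, 0.6, 0.7]
grip_width: 0.0853
gripper_force: 0.0
```

The roll is released. By calculation the rod is at about (0.508, 0.160) and should end at about (0.556, 0.216). I'll push with shut fingers, tool x turned to 51°, starting behind the rod.

```bash
python3 -m handwheel '[{"dp":[-0.025,-0.02,0],"delta_rot":[0,0,0.1]},{"dp":[-0.055,-0.04,0],"delta_rot":[0,0,0.25]},{"dp":[-0.09,-0.065,0],"delta_rot":[0,0,0.4]},{"dp":[-0.111,-0.082,0],"delta_rot":[0,0,0.5]},{"dp":[-0.111,-0.082,0],"delta_rot":[0,0,0.5]},{"dp":[-0.111,-0.082,0.03],"delta_rot":[0,0,0.5]},{"dp":[-0.111,-0.082,0.07],"delta_rot":[0,0,0.5]},{"dp":[-0.111,-0.082,0.11],"delta_rot":[0,0,0.5]},{"dp":[-0.111,-0.082,0.14],"delta_rot":[0,0,0.5]},{"dp":[-0.111,-0.082,0.149],"delta_rot":[0,0,0.5]},{"dp":[-0.111,-0.082,0.149],"delta_rot":[0,0,0.5]}]' 0 30
python3 - <<'E'
from h import *
o=status.get_obs();R=cv2.Rodrigues(o["orientation"])[0];print(R.round(3))
s=cam("scene");crop(s,300,180,120,110,5,"pics/pre.png")
e=R.T@(np.array([.5412,.2074,.115])-o["tcp_pos"]);print(e)
E
```

```text
clock: 12.05
tcp_pos: [0.4849, 0.1401, 0.1133]
orientation: [-2.83, -1.363, 0.002]
contact_force: [-0.0, 0.0, 0.7]
grip_width: -0.0001
gripper_force: 0.0
[[ 0.623  0.782 -0.001]
 [ 0.782 -0.623  0.   ]
 [-0.001 -0.001 -1.   ]]
[ 0.0877216   0.00202593 -0.00181248]
```

View pics/pre.png

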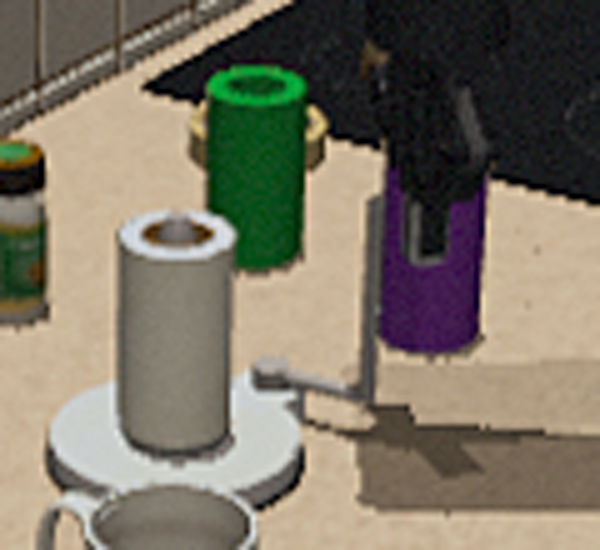

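The roll is home with the spindle tip just showing at (180,225). The rod is still at (372,200–395), and the fingers are behind it at about (430,235). Pushing now.

```bash
python3 -m handwheel '[{"dp":[0.008,0,0],"delta_rot":[0,0,0]},{"dp":[0.016,0,0],"delta_rot":[0,0,0]},{"dp":[0.024,0,0],"delta_rot":[0,0,0]},{"dp":[0.032,0,0],"delta_rot":[0,0,0]},{"dp":[0.04,0,0],"delta_rot":[0,0,0]},{"dp":[0.048,0,0],"delta_rot":[0,0,0]},{"dp":[0.056,0,0],"delta_rot":[0,0,0]},{"dp":[0.064,0,0],"delta_rot":[0,0,0]},{"dp":[0.07,0,0],"delta_rot":[0,0,0]},{"dp":[0.075,0,0],"delta_rot":[0,0,0]},{"dp":[0.075,0,0],"delta_rot":[0,0,0]}]'
python3 -m handwheel '[{"dp":[0.003,0.0005,0],"delta_rot":[0,0,0]},{"dp":[0.006,0.001,0],"delta_rot":[0,0,0]},{"dp":[0.008,0.001,0],"delta_rot":[0,0,0]},{"dp":[0.008,0.001,0],"delta_rot":[0,0,0]}]'
python3 - <<'E'
from h import *
s=cam("scene");crop(s,300,180,120,110,5,"pics/push.png")
E
```

```text
clock: 13.48
tcp_pos: [0.5313, 0.2009, 0.114]
orientation: [-2.827, -1.366, -0.001]
contact_force: [0.2, -0.9, -0.9]
grip_width: -0.0002
gripper_force: 0.0
clock: 13.98
tcp_pos: [0.538, 0.2035, 0.1139]
orientation: [2.831, 1.361, 0.0]
contact_force: [-0.1, -2.2, 0.3]
grip_width: 0.0
gripper_force: 0.6
```

View pics/push.png

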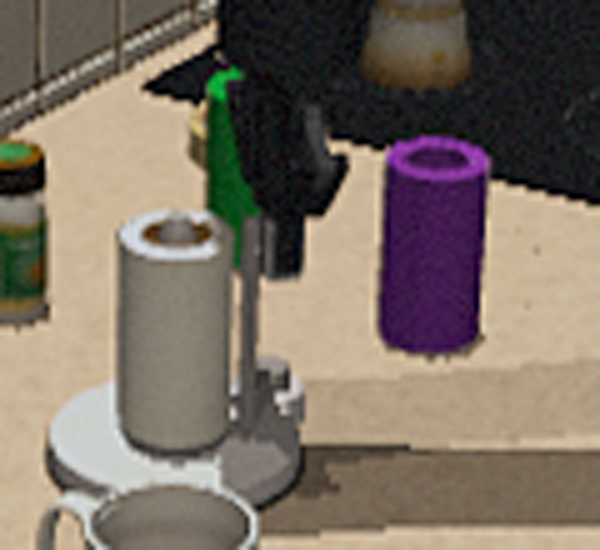

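The rod follows and now stands about 13 px (5 mm) short of the roll's side. I'll creep on until the force rises.

```bash
for i in 1; do python3 -m handwheel '[{"dp":[0.002,0,0],"delta_rot":[0,0,0]},{"dp":[0.004,0,0],"delta_rot":[0,0,0]},{"dp":[0.004,0,0],"delta_rot":[0,0,0]}]'; done
python3 -m handwheel '[{"dp":[0.002,0,0],"delta_rot":[0,0,0]},{"dp":[0.002,0,0],"delta_rot":[0,0,0]}]'
```

```text
clock: 14.4
tcp_pos: [0.5402, 0.2067, 0.1137]
orientation: [2.831, 1.361, -0.001]
contact_force: [-0.5, -4.7, -0.3]
grip_width: 0.0001
gripper_force: 1.5
clock: 14.65
tcp_pos: [0.5411, 0.2094, 0.1138]
orientation: [-2.83, -1.363, -0.0]
contact_force: [-1.3, -1.2, -0.1]
grip_width: 0.0004
gripper_force: 0.7
```

```bash
python3 -m handwheel '[{"dp":[0.002,0,0],"delta_rot":[0,0,0]},{"dp":[0.002,0,0],"delta_rot":[0,0,0]}]'
python3 - <<'E'
from h import *
s=cam("scene");crop(s,310,210,60,75,8,"pics/push2.png")
E
```

```text
clock: 14.9
tcp_pos: [0.5425, 0.211, 0.1138]
orientation: [-2.83, -1.363, -0.001]
contact_force: [-1.5, -0.2, 0.1]
grip_width: 0.0001
gripper_force: 0.6
```

View pics/push2.png

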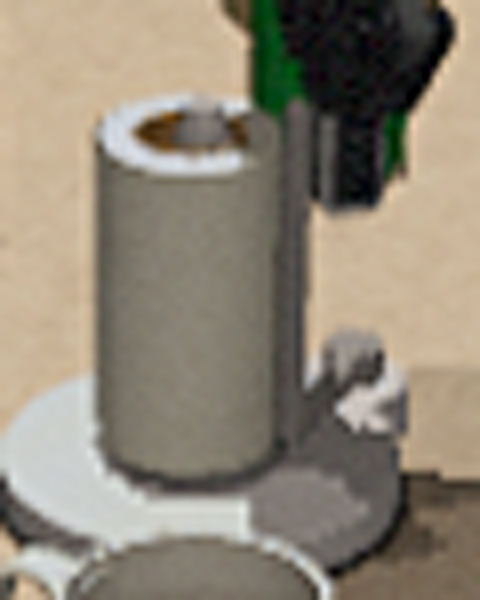

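The rod is almost against the roll: rod at about column 292, roll edge at about 278. I'll keep creeping along the arc's tangent until the force rises.

```bash
python3 -m handwheel '[{"dp":[0.0015,0.001,0],"delta_rot":[0,0,0]},{"dp":[0.0015,0.001,0],"delta_rot":[0,0,0]}]'
python3 -m handwheel '[{"dp":[0.0015,0.001,0],"delta_rot":[0,0,0]},{"dp":[0.0015,0.001,0],"delta_rot":[0,0,0]}]'
```

```text
clock: 15.2
tcp_pos: [0.5436, 0.2111, 0.1137]
orientation: [-2.83, -1.362, 0.002]
contact_force: [-4.7, 0.3, 2.0]
grip_width: -0.0002
gripper_force: 2.4
clock: 15.45
tcp_pos: [0.5438, 0.2112, 0.1136]
orientation: [-2.83, -1.363, 0.007]
contact_force: [-11.0, -0.0, 6.9]
grip_width: 0.0001
gripper_force: 4.9
```

The TCP has stalled with 11 N, so the rod is firmly against the roll. I'll back off along the same line, rise clear, and check the result in numbers.

```bash
python3 -m handwheel '[{"dp":[-0.0015,-0.001,0],"delta_rot":[0,0,0]},{"dp":[-0.004,-0.003,0],"delta_rot":[0,0,0]},{"dp":[-0.01,-0.007,0],"delta_rot":[0,0,0]},{"dp":[-0.025,-0.018,0],"delta_rot":[0,0,0]},{"dp":[-0.05,-0.03,0],"delta_rot":[0,0,0]},{"dp":[-0.06,-0.04,-0.02],"delta_rot":[0,0,0]},{"dp":[-0.06,-0.04,-0.07],"delta_rot":[0,0,0]},{"dp":[-0.06,-0.04,-0.12],"delta_rot":[0,0,0]},{"dp":[-0.06,-0.04,-0.15],"delta_rot":[0,0,0]},{"dp":[-0.06,-0.04,-0.15],"delta_rot":[0,0,0]}]'
python3 - <<'E'
from h import *
s=cam("scene")
g=cv2.cvtColor(s["img"],cv2.COLOR_BGR2GRAY)
for v in (232,240,248,256): print(v,g[v,318:356].tolist())
t=cam("top");print(t["img"][236:268,310:345].mean(2).astype(int)[::3].tolist())
print(w2p(s,(.556,.216,.15)),w2p(s,(.556,.216,.10)),w2p(s,(.5857,.234,.139)))
E
```

```text
clock: 16.7
tcp_pos: [0.4789, 0.1899, 0.2666]
orientation: [2.831, 1.361, 0.01]
contact_force: [0.8, 0.1, 0.3]
grip_width: 0.0004
gripper_force: 0.0
232 [187, 182, 190, 131, 84, 97, 105, 113, 115, 114, 116, 114, 114, 119, 120, 116, 117, 116, 118, 114, 116, 117, 116, 115, 108, 103, 75, 78, 86, 90, 56, 48, 46, 48, 49, 47, 48, 39]
240 [187, 190, 197, 132, 89, 95, 104, 114, 118, 120, 124, 127, 130, 128, 130, 128, 129, 129, 123, 127, 127, 123, 120, 116, 109, 104, 74, 79, 84, 69, 151, 189, 190, 183, 183, 184, 187, 184]
248 [184, 185, 194, 131, 87, 100, 109, 118, 122, 122, 128, 129, 128, 126, 132, 132, 129, 127, 132, 129, 124, 123, 119, 117, 108, 100, 72, 82, 83, 61, 190, 192, 188, 183, 182, 181, 182, 183]
256 [183, 187, 199, 128, 87, 104, 110, 117, 117, 123, 126, 128, 129, 128, 129, 129, 130, 130, 128, 125, 122, 118, 118, 113, 105, 95, 69, 80, 83, 102, 216, 210, 183, 177, 162, 127, 73, 77]
[[218, 212, 227, 238, 243, 246, 247, 247, 247, 247, 247, 247, 247, 247, 247, 247, 247, 247, 247, 247, 247, 247, 247, 247, 246, 245, 241, 231, 217, 216, 224, 231, 235, 235, 234], [239, 245, 247, 247, 247,
[... 1121 characters left out ...]
187, 170, 193, 203, 195, 204, 220, 229, 231, 226, 219, 218, 225, 230, 230, 224, 215], [247, 247, 247, 247, 247, 247, 245, 242, 235, 227, 209, 191, 179, 173, 173, 181, 195, 184, 169, 159, 172, 204, 220, 221, 221, 229, 240, 243, 244, 244, 245, 245, 243, 240, 240], [245, 247, 247, 247, 247, 247, 247, 247, 247, 247, 247, 247, 247, 247, 247, 247, 247, 246, 245, 245, 246, 247, 247, 247, 247, 247, 247, 247, 247, 246, 243, 226, 189, 200, 197], [198, 223, 240, 246, 247, 247, 247, 247, 247, 247, 247, 247, 247, 247, 247, 247, 247, 247, 247, 247, 247, 247, 247, 247, 247, 247, 246, 243, 232, 191, 146, 128, 121, 120, 124]]
[348.2026211  222.48329941] [347.80568801 239.32739939] [335.10238415 225.935829  ]
```

In the scene picture the rod (columns 344–347) directly adjoins the roll with no background between. I'll check the arm angle and the gap numerically before handing in.

```bash
python3 - <<'E'
from h import *
from scipy.optimize import brentq
s=cam("scene");T=np.array(s["world_from_camera"]);C=T[:2,3]
g=cv2.cvtColor(s["img"],cv2.COLOR_BGR2GRAY).astype(float)
H=np.array([.5857,.2342]);th=-.195
def rod(val):
    a=val+.3;p=np.array([-.06*np.sin(a),-.078+.06*np.cos(a)]);c,q=np.cos(th),np.sin(th);return H+[c*p[0]-q*p[1],q*p[0]+c*p[1]]
def colL(c,r,z,sg):  # silhouette column of a vertical cylinder
    d=c-C;n=np.array([-d[1],d[0]])/np.hypot(*d)
    a=[w2p(s,(*(c+k*r*n),z))[0] for k in(1,-1)];return min(a) if sg<0 else max(a)
for v in(236,242,248):
    zr=[z for z in np.arange(.03,.15,.001) if w2p(s,(*rod(.1),z))[1]<=v][0]; zl=[z for z in np.arange(.03,.15,.001) if w2p(s,(*H,z))[1]<=v][0]
    # subpixel edges
    row=g[v]; L=321+ (row[321]-90)/(190-90)-.5+.5
    seg=row[346:350]; k=np.argmax(seg>(190+80)/2)+346; Rr=k-1+(135-row[k-1])/(row[k]-row[k-1])
    L=np.interp(-140,-row[319:324],np.arange(319,324))
    print(v,"roll left obs",L.round(2),"nominal",colL(H,.031,zl,-1).round(2),"rod right obs",Rr.round(2),{x:round(colL(rod(x),.005,zr,1),2) for x in(0,.05,.1,.14,.2,.3)})
print({x:(np.hypot(*(rod(x)-H))-.036).round(4) for x in(0,.05,.1,.14,.2,.3)},"px/mm",(colL(H,.031,.09,1)-colL(H,.031,.09,-1))/62)
E
```

```text
236 roll left obs 320.88 nominal 323.45 rod right obs 347.81 {0: np.float64(346.86), 0.05: np.float64(347.87), 0.1: np.float64(348.91), 0.14: np.float64(349.76), 0.2: np.float64(351.05), 0.3: np.float64(353.24)}
242 roll left obs 320.87 nominal 323.44 rod right obs 347.83 {0: np.float64(346.72), 0.05: np.float64(347.73), 0.1: np.float64(348.77), 0.14: np.float64(349.61), 0.2: np.float64(350.89), 0.3: np.float64(353.07)}
248 roll left obs 320.85 nominal 323.42 rod right obs 347.56 {0: np.float64(346.59), 0.05: np.float64(347.59), 0.1: np.float64(348.62), 0.14: np.float64(349.46), 0.2: np.float64(350.73), 0.3: np.float64(352.9)}
{0: np.float64(-0.0088), 0.05: np.float64(-0.0061), 0.1: np.float64(-0.0034), 0.14: np.float64(-0.0011), 0.2: np.float64(0.0023), 0.3: np.float64(0.0083)} px/mm 0.3689559562280095
```

The rod sits at about 0.05 rad, clear of the inner stop. The roll has shifted the 5 mm of bore play against the spindle, so the gap is zero and the 11 N stall was roll contact. Handing in.

```bash
python3 -c "
from bench import r
print(r.hand_in())"
```

```text
the job is handed in; nothing more can be done
None
```

The job is handed in at about 17 s: the roll was pressed until the plate hit its hard stop, the tear-off rod was swung in until it pressed on the roll (about 0.05 rad), and I moved nothing else; the press read up to 41 N at the wrist.

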